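# Turn the seed counter up four clicks and start it

### The job

On the white seed counter, turn the click-stop feed dial up (clockwise seen from above) by exactly four clicks from where it stands, pushing its fin round gently with a fingertip and never going past the fourth click. Then press the start button down and let it come back up. Do not squeeze the dial, and leave the timer, the cups and the seed dish where they are.

Things in the scene. Friction and masses are not known exactly. Their poses are not given: they have to be found in the camera images.
- counter: Seed counter, a heavy fixed white case, 240 (x) x 260 (y) x 60 mm high; origin at the centre of its underside, front (-x) with grey control strip, z up. On its top: feed dial, axis at x -55, y -55 mm; start button at x -55, y +75 mm; fixed steel feeder bowl, 110 mm wide, 34 mm high, at x +60, y 0, with a chute no higher than the bowl out to y +125.
- feed_dial (a joint): Feed dial angle, rad, about an upright axis; grows clockwise seen from above (up). Rests in nine click positions, every 30 degrees from 0 to 240, each marked by a white tick on the case; stops at both ends. Starts in one of the first four. Leaving a click takes about 0.1 N m (3 to 5 N on the fin); past halfway it snaps by itself into the next, away from the pushing finger.
- dial_centre (a point): Point on the dial's axis at the top of its disc, 72 mm above the table. Bare metal disc, 76 mm across, 10 mm thick, 2 mm above the case. On it stands one upright black radial fin, 9 mm thick, from 9 to 37 mm out from the axis, rising 20 mm above the disc, with a white line along its top; the rest of the disc is flat and free.
- fin_tip (a point): Outer top end of the fin, 37 mm from the axis, 92 mm above the table, in the middle of the fin's thickness. At dial value 0 the fin points 120 degrees anticlockwise from the counter's +x axis, seen from above, and at value v it points 120 degrees minus v.
- start_button (a joint): Start button, m pressed down: 0 up, 0.006 fully down; a spring pushes it back up (5 N when fully down). It counts as pressed beyond 0.004.
- start_button_top (a point): Centre of the top face of the start button, a white round cap 26 mm across in a grey housing, 130 mm to the left (+y of the counter) of the dial.
- timer: Loose white bench timer, 66 x 66 x 16 mm, lying flat right (-y) of the counter; origin at the centre of its underside. Leave alone.
- cup_stack: Loose stack of frosted cups, 67 mm across, 83 mm high, left (+y) of the counter; origin at the centre of its underside. Leave alone.
- seed_dish: Loose black seed dish, 100 mm across, 18 mm high, right (-y) of the counter; origin at the centre of its underside. Leave alone.

How it is judged:
By the outcome, as a careful person would: the job done as asked, in the order asked, and still so for the second after the job is handed in, with the robot touching nothing.
It also fails if it takes over 43 s, if anything falls off the work surface, if the arm or the gripper's body presses on something with over 40 N, if the wrist force passes 120 N, or if a joint passes its speed limit or range.

### The arm

A 6-joint arm with a two-finger parallel gripper is mounted at the origin on the work surface. World frame = base frame: x ahead of the robot, y to its left, z up, the work surface at z = 0. Lengths are in mm, angles in degrees, forces in N, time in s.
With the tool pointing down it reaches from about 275 to 775 mm from the base axis. Payload 14.6 kg.
Tool frame: the origin (TCP) lies midway between the tips of the shut fingers; the grasp point (between the pads) lies 19 mm behind it (arm.grip_point_offset is the distance from the TCP to the grasp point, in mm); z points along the fingers, y is the direction in which the jaws open and shut (so a half turn about z gives the same grasp; the last joint's range is limited). The gripper opens to 85 mm and grips with 20 to 120 N. Pads are 22 mm wide; open, the fingers measure 114 mm over their backs; the gripper's body (76 mm by 85 mm) begins 54 mm behind the grasp point. The pads swing forward as they close: fully open they stand 13 mm farther back than shut.
Start: joints at [61.633, 15.075, -2.767, 72.158, 0, 81.102], TCP at [174.986, 494.983, 231.278] pointing down, gripper open.
Joint ranges: [-151.79, 151.79], [-50.71, 97.33], [-67.44, 78.34], [-121.81, 120.89], [-77.56, 73.72], [-180, 180]. Speed limits (degrees/s): [108.29, 108.29, 147.25, 159.86, 180, 180].

### API

Orientations are given as a 3x3 rotation matrix whose columns are the frame's x, y, z axes.
In Python, from bench import arm gives the robot as it stands. The module is installed in compiled form; this text tells all that it offers.
- The arm moves only by the shell command python3 -m crank 'ROWS' [OPENING] [FORCE]. ROWS is JSON, a list of rows, each an object with "travel": the shift along the tool's x, y, z in units of 25 mm (1.0 is 25 mm), a list of three; "twist": the turn about the tool's z in units of 6 degrees (1.0 is 6 degrees). A call has 1 to 20 rows; each row is the pose to reach, as a shift and turn from the pose commanded when the call began, along the tool's axes at that moment; what a row does not reach only later rows make up. A row lasts 1/12 s, in which the tool goes at most 41.7 mm and 7.16 degrees, less where a joint would pass 70% of its speed; a pose out of reach is approached as far as the arm can. A call with a gripper value outside its range is refused whole. OPENING is the finger opening in mm, from 0 to 85.4, set as the call begins (- or left out, the last holds). The fingers move at their own pace and stop on an object; FORCE is the grip in N (left out, the last holds). Time passes only in rows, so rows that repeat a pose let the fingers close. It gives the time, the measured TCP pose, the force and the opening at its end, in the units of the state.
- arm.state(): the state, without advancing time (a new reading comes with each control period).
- arm.grab_frame(name): name is "scene" or "top" or "wrist"; returns the picture (480x640x3 uint8, red, green, blue); there is no depth.
- arm.camera_params(name): a dict with "fx", "fy", "cx", "cy" (pixels), "k1" (the pictures are not rectified: a ray, as slopes to the right and down, at radius r is drawn at 1 + k1 r^2 times it, then the intrinsics apply), "eye" and "orientation" of the camera in the world; the wrist camera has in their place "mount" (4x4, takes a point from camera to tool coordinates, whose origin is the TCP and whose axes are the flange's). Camera axes: x right, y up, looking along -z (the intrinsics and any distortion apply to the point x, -y, -z); pixel columns grow to the right and rows downward; lengths in mm; the calibration is good to about 2 mm. A picture is of the moment at which its call begins: read the wrist's pose just before it. camera_params takes no time and is no camera call.
- arm.finish_job(): hands the job in, once; it reports no verdict.
The state is a dict: "time": time; "joint_pos": joint angles; "dq": joint speeds; "effort": joint torques, N m; "position": TCP position; "tool_rot": TCP orientation; "ft_force": force on the tool from outside, world axes, zero at the start; "torque": the same for the moment, N m; "width": finger opening in mm.
Only numpy, scipy, OpenCV 4.12 (cv2) and the standard library are available. Lean on these libraries where they do the work, as an engineer would, in place of code of your own. Each camera call takes 0.05 s, during which the arm holds its last target. There are 200 camera calls.

## Working session

There is one attempt and no reset: what is moved stays moved. The work goes in short steps, Python scripts to look and compute and a shell command to move; the robot and the scene stay as the last step left them, time stands still between calls to the robot, and variables do not carry over. Pictures are saved under pics/ and viewed, about 8 in all and at most 12, crops included, and the job is handed in when it is done.

```bash
mkdir -p pics
cat > h.py <<'E'
import numpy as np, cv2
from bench import arm
def save(name,fn):
    im=arm.grab_frame(name); cv2.imwrite(fn,im[:,:,::-1]); return im
def cam(name,st=None):
    p=arm.camera_params(name)
    if 'eye' in p: return p,np.array(p['eye'],float),np.array(p['orientation'],float)
    M=np.array(p['mount'],float); R=np.array(st['tool_rot']); t=np.array(st['position'])
    return p,R@M[:3,3]+t,R@M[:3,:3]
def ray(c,u,v):
    p,e,R=c
    K=np.array([[p['fx'],0,p['cx']],[0,p['fy'],p['cy']],[0,0,1.]])
    s=cv2.undistortPoints(np.array([[[u,v]]],float),K,np.array([p['k1'],0,0,0.]))[0,0]
    return e,R@np.array([s[0],-s[1],-1])
def at_z(c,u,v,z):
    e,d=ray(c,u,v); return e+d*(z-e[2])/d[2]
def proj(c,P):
    p,e,R=c; q=R.T@(np.array(P,float)-e); s=np.array([q[0],-q[1]])/-q[2]; s=s*(1+p['k1']*(s@s))
    return np.array([p['fx']*s[0]+p['cx'],p['fy']*s[1]+p['cy']])
E
python3 - <<'E'
from h import *
s=arm.state();print(s['time'],s['position'],np.round(s['tool_rot'],3).tolist(),s['width'])
save('top','pics/top.png');save('scene','pics/scene.png')
for n in('top','scene','wrist'):print(arm.camera_params(n))
E
```

```text
0.0 [174.82660714 494.72737979 230.79839125] [[-0.943, 0.333, -0.001], [0.333, 0.943, -0.001], [0.0, -0.001, -1.0]] 85.15943258287504
{'fx': 476.331016341684, 'fy': 476.331016341684, 'cx': 317.77110767354947, 'cy': 236.14429532076727, 'k1': -0.054646125912258425, 'eye': array([458.21355311,  52.49137739, 972.61098542]), 'orientation': array([[ 2.03379206e-02,  9.91767270e-01, -1.26428046e-01],
       [-9.99786867e-01,  2.06233168e-02,  9.48718946e-04],
       [ 3.54827404e-03,  1.26381805e-01,  9.91975327e-01]])}
{'fx': 446.8892047034809, 'fy': 446.8892047034809, 'cx': 314.6175306593662, 'cy': 238.84368537828348, 'k1': -0.10764357957096356, 'eye': array([ 996.69715188, -303.64214847,  584.78792112]), 'orientation': array([[ 0.65012807, -0.51079285,  0.56251592],
       [ 0.75981046,  0.4415656 , -0.47718748],
       [-0.00464373,  0.73763845,  0.67517994]])}
{'fx': 377.50869065692984, 'fy': 377.50869065692984, 'cx': 316.08786143292485, 'cy': 237.98952647633408, 'k1': -0.020817615634248596, 'mount': array([[ 1.06167169e-04,  9.50461252e-01,  3.10843043e-01,
         7.95832278e+01],
       [ 9.99999936e-01, -2.06930101e-04,  2.91181942e-04,
         6.54430444e-01],
       [ 3.41079935e-04,  3.10842992e-01, -9.50461213e-01,
        -1.41895225e+02],
       [ 0.00000000e+00,  0.00000000e+00,  0.00000000e+00,
         1.00000000e+00]])}
```

View pics/top.png

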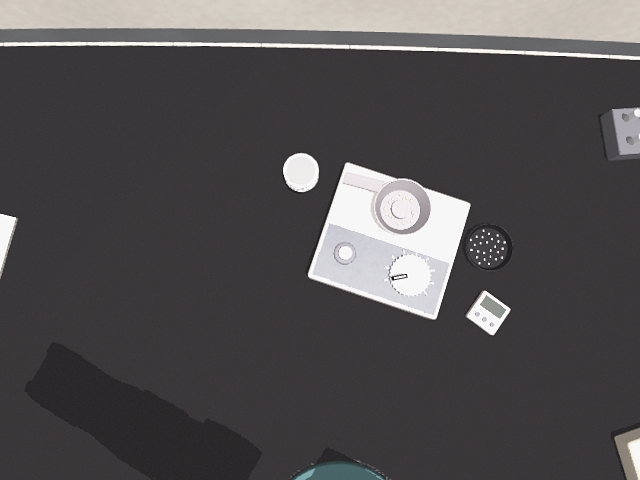

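The top view shows the counter, with the dial near (410,275), its fin pointing left to about (391,278), and the button at (345,253). Next is an enlarged crop.

Run:
```python
from h import *
im=cv2.imread('pics/top.png')[155:325,295:515]
cv2.imwrite('pics/crop.png',cv2.resize(im,None,fx=3.5,fy=3.5,interpolation=cv2.INTER_CUBIC))
```

```text
(no output)
```

View pics/crop.png

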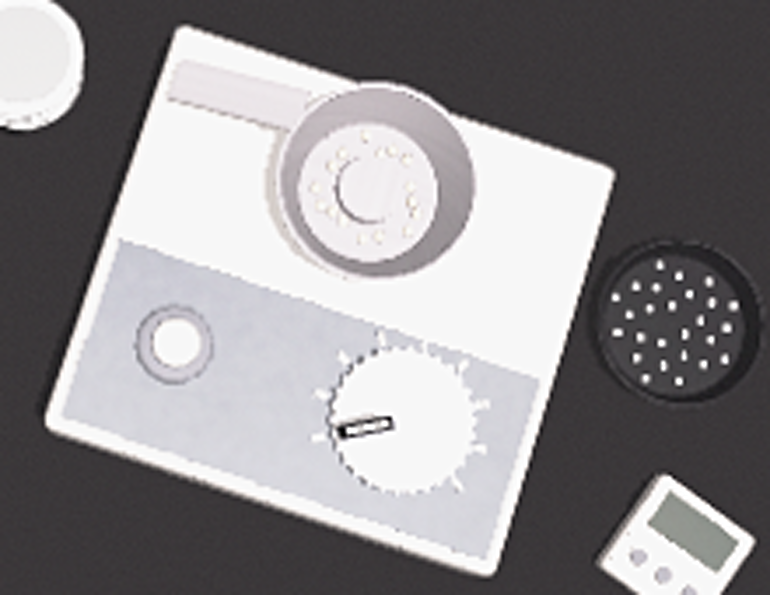

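```bash
cat >> h.py <<'E'
def fitc(A,B): # 2D rigid B=R A+t
    A=np.array(A,float);B=np.array(B,float);a=A.mean(0);b=B.mean(0)
    H=(A-a).T@(B-b);th=np.arctan2(H[0,1]-H[1,0],H[0,0]+H[1,1])
    R=np.array([[np.cos(th),-np.sin(th)],[np.sin(th),np.cos(th)]]);return th,R,b-R@a
E
python3 - <<'E'
from h import *
c=cam('top'); f=lambda x,y,z:at_z(c,x/3.5+295,y/3.5+155,z)[:2]
A=[(120,130),(120,-130),(-120,-130),(-120,130),(-55,75),(-55,-55)]
B=[f(183,28,60),f(614,172,60),f(494,574,60),f(48,425,60),f(176,342,68),f(402,420,72)]
th,R,t=fitc(A,B);print(np.degrees(th),t,np.round(B-(A@R.T+t),1).tolist())
D=R@[-55,-55]+t;print('dial',D,f(402,420,72),'btn',R@[-55,75]+t,B[4])
tip=f(340,431,92);inn=f(392,423,92);d=tip-inn
print(tip,np.linalg.norm(tip-D),'ang',np.degrees(np.arctan2(*(tip-D)[::-1]))-np.degrees(th),np.degrees(np.arctan2(*d[::-1]))-np.degrees(th))
for n,P in dict(timer=f(678,535,16),dish=f(682,325,9),cup=f(20,65,80)).items():print(n,P)
s=arm.state();print(s['time'],s['position'])
E
```

```text
-17.56434390287621 [571.06738775 -89.54035395] [[-3.5, -1.8], [-2.2, 3.1], [3.1, 0.7], [0.7, -3.3], [1.5, -0.0], [0.5, 1.3]]
dial [ 502.03384631 -125.37846432] [ 502.51657347 -124.08953546] btn [541.26481031  -1.43923944] [542.75158011  -1.47827438]
[495.11233497 -87.29442735] 38.70789571360194 ang 117.8650266804444 117.31722395024065
timer [ 442.30743087 -294.13111146]
dish [ 564.1563995  -301.70855697]
cup [692.56945091  86.89770016]
0.1 [174.89277976 494.76944027 230.86898731]
```

View pics/scene.png

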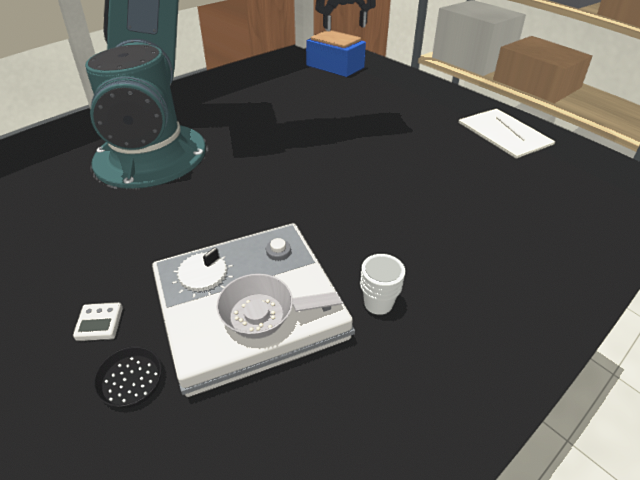

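The dial reads about 0: the fin sits at 118°, on the first tick. The target is therefore 120°, with the fin along the counter's +x. First I move the shut fingers to hover behind the fin.

```bash
python3 -m crank '[{"travel":[-1,-1,0],"twist":-0.3},{"travel":[-2.2,-2.1,0.1],"twist":-0.6},{"travel":[-3.4,-3.3,0.2],"twist":-0.9},{"travel":[-4.6,-4.4,0.3],"twist":-1.2},{"travel":[-5.8,-5.6,0.4],"twist":-1.6},{"travel":[-7,-6.7,0.5],"twist":-1.9},{"travel":[-8.2,-7.9,0.6],"twist":-2.2},{"travel":[-9.4,-9.0,0.7],"twist":-2.6},{"travel":[-10.6,-10.2,0.8],"twist":-2.9},{"travel":[-11.8,-11.4,0.9],"twist":-3.2},{"travel":[-13,-12.5,1],"twist":-3.6},{"travel":[-14.2,-13.7,1.1],"twist":-3.9},{"travel":[-15.4,-14.9,1.2],"twist":-4.2},{"travel":[-16.6,-16,1.3],"twist":-4.6},{"travel":[-17.8,-17.2,1.4],"twist":-4.9},{"travel":[-18.8,-18.2,1.5],"twist":-5.2},{"travel":[-19.2,-18.6,1.6],"twist":-5.3},{"travel":[-19.2,-18.6,1.6],"twist":-5.3},{"travel":[-19.2,-18.6,1.6],"twist":-5.3},{"travel":[-19.2,-18.6,1.6],"twist":-5.3}]' 0 20
python3 - <<'E'
from h import *
import json
s=arm.state();json.dump({k:np.array(s[k]).tolist() for k in('position','tool_rot')},open('s1.json','w'))
save('wrist','pics/w1.png')
print(s['position'],np.round(s['tool_rot'],3).tolist(),s['width'],s['ft_force'],s['joint_pos'])
E
```

```text
time: 1.77
position: [472.1, -102.8, 191.2]
tool_rot: [[-0.977, -0.213, -0.001], [-0.213, 0.977, 0.0], [0.001, 0.001, -1.0]]
ft_force: [-0.7, 0.1, -0.1]
width: 0.5
[ 472.0940382  -102.84132287  191.16517527] [[-0.977, -0.213, -0.001], [-0.213, 0.977, 0.0], [0.001, 0.001, -1.0]] 0.45408633327600806 [-0.65971508  0.06677233 -0.08030026] [-2.19693882e+01  1.19888914e+01 -1.33584429e+01  6.46955153e+01
  8.48257353e-03 -3.42960824e+01]
```

View pics/w1.png

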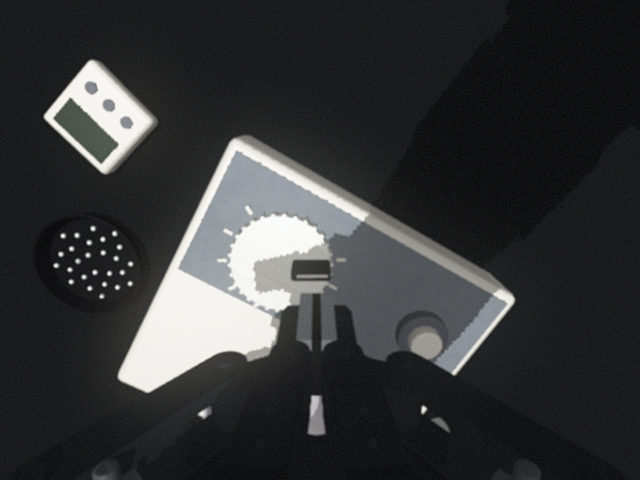

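The wrist view shows the fin at about (293–330, 270), the disc centred near (280,261), and case corners at (237,140), (513,298) and (120,378). I'll overlay the model on it and refine.

Run:
```python
from h import *
import json
s=json.load(open('s1.json'));c=cam('wrist',s)
A=[(-120,-130),(-120,130),(120,-130),(-55,75)]
px=[(237,138,60),(514,298,60),(118,377,60),(426,342,68)]
B=[at_z(c,*p)[:2] for p in px]
th,R,t=fitc(A,B);print(np.degrees(th),t,np.round(B-(A@R.T+t),1).tolist(),'dial',R@[-55,-55]+t,'btn',R@[-55,75]+t,B[3])
im=cv2.imread('pics/w1.png');big=cv2.resize(im[130:390,190:470],None,fx=2.8,fy=2.8,interpolation=cv2.INTER_CUBIC)
def P(X):
    return tuple(int(round(v)) for v in (proj(c,X)-[190,130]+.5)*2.8)
for D,ph,col in(((502,-125.4),102.4,(0,0,255)),(tuple(R@[-55,-55]+t),120+np.degrees(th),(0,255,0))):
    for a in range(0,360,6):
        cv2.circle(big,P((D[0]+38*np.cos(np.radians(a)),D[1]+38*np.sin(np.radians(a)),72)),1,col,-1)
    u=np.array([np.cos(np.radians(ph)),np.sin(np.radians(ph))])
    cv2.line(big,P((*(D+9*u),92)),P((*(D+37*u),92)),col,1)
cv2.circle(big,P(s['position']),4,(255,0,255),1)
cv2.imwrite('pics/w1o.png',big)
```

```text
-17.855152672941554 [573.16915725 -85.2481842 ] [[2.3, 1.9], [-1.4, -8.4], [-4.2, 3.8], [3.3, 2.7]] dial [ 503.95460692 -120.73544984] btn [543.81412518   3.00305994] [547.10419821   5.69776732]
```

View pics/w1o.png

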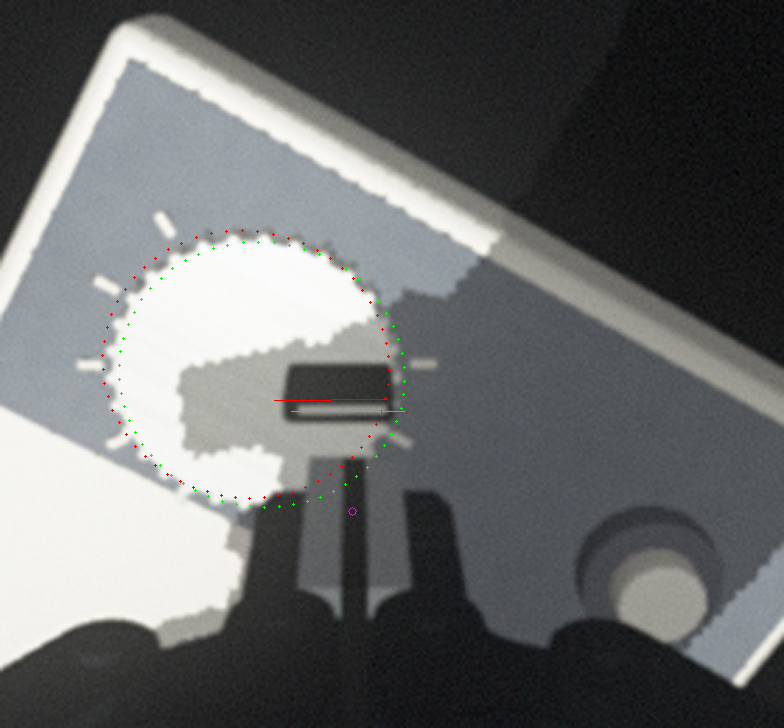

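The dial centre is about (503.5, −122.5). The tool is aligned with the fin, the TCP is 26 mm out along it, and the gap is about 11 mm. Now I descend.

```bash
python3 -m crank '[{"travel":[0,0,1]},{"travel":[0,0,2.2]},{"travel":[0,0,3.2]},{"travel":[0,0,3.9]},{"travel":[0,0,4.3]},{"travel":[0,0,4.5]},{"travel":[0,0,4.5]}]' ; python3 -m crank '[{"travel":[-0.1,0,0]},{"travel":[-0.2,0,0]},{"travel":[-0.3,0,0]},{"travel":[-0.3,0,0]},{"travel":[-0.3,0,0]}]'
python3 - <<'E'
from h import *
s=0
for s,r in((15.5,26),(19,26)):
  for a in range(0,33,2):
    t=np.radians(a);print(a,np.round([(s*np.cos(t)-r*np.sin(t)-s)/25,(s*np.sin(t)+r*np.cos(t)-r)/25,a/6],2))
save('wrist','pics/w2.png')
E
```

```text
0 [0. 0. 0.]
2 [-0.04  0.02  0.33]
4 [-0.07  0.04  0.67]
6 [-0.11  0.06  1.  ]
8 [-0.15  0.08  1.33]
10 [-0.19  0.09  1.67]
12 [-0.23  0.11  2.  ]
14 [-0.27  0.12  2.33]
16 [-0.31  0.13  2.67]
18 [-0.35  0.14  3.  ]
20 [-0.39  0.15  3.33]
22 [-0.43  0.16  3.67]
24 [-0.48  0.16  4.  ]
26 [-0.52  0.17  4.33]
28 [-0.56  0.17  4.67]
30 [-0.6   0.17  5.  ]
32 [-0.65  0.17  5.33]
0 [0. 0. 0.]
2 [-0.04  0.03  0.33]
4 [-0.07  0.05  0.67]
6 [-0.11  0.07  1.  ]
8 [-0.15  0.1   1.33]
10 [-0.19  0.12  1.67]
12 [-0.23  0.14  2.  ]
14 [-0.27  0.15  2.33]
16 [-0.32  0.17  2.67]
18 [-0.36  0.18  3.  ]
20 [-0.4   0.2   3.33]
22 [-0.44  0.21  3.67]
24 [-0.49  0.22  4.  ]
26 [-0.53  0.23  4.33]
28 [-0.58  0.24  4.67]
30 [-0.62  0.24  5.  ]
32 [-0.67  0.24  5.33]invalid input
invalid input
```

View pics/w2.png

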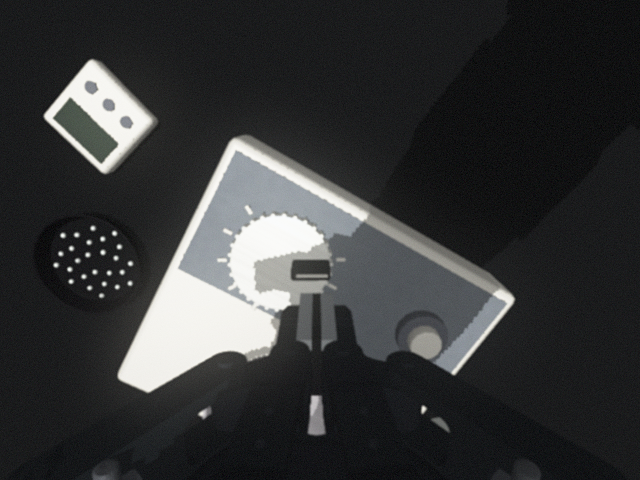

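Both calls were refused because every row needs a "twist", so nothing moved and the picture matches the last one. I'll repeat the descent.

```bash
python3 -m crank '[{"travel":[0,0,1],"twist":0},{"travel":[0,0,2.2],"twist":0},{"travel":[0,0,3.2],"twist":0},{"travel":[0,0,3.9],"twist":0},{"travel":[0,0,4.3],"twist":0},{"travel":[0,0,4.5],"twist":0},{"travel":[0,0,4.5],"twist":0}]' ; python3 -m crank '[{"travel":[-0.1,0,0],"twist":0},{"travel":[-0.2,0,0],"twist":0},{"travel":[-0.3,0,0],"twist":0},{"travel":[-0.3,0,0],"twist":0},{"travel":[-0.3,0,0],"twist":0}]'; python3 -c "
from h import *
save('wrist','pics/w3.png')"
```

```text
time: 2.45
position: [472.0, -102.6, 78.3]
tool_rot: [[-0.977, -0.214, -0.001], [-0.214, 0.977, 0.0], [0.001, 0.001, -1.0]]
ft_force: [0.8, -0.2, 0.0]
width: 0.2
time: 2.87
position: [480.2, -101.8, 79.1]
tool_rot: [[-0.977, -0.214, 0.001], [-0.214, 0.977, -0.0], [-0.0, -0.0, -1.0]]
ft_force: [-0.4, -0.1, 0.1]
width: 0.3
```

View pics/w3.png

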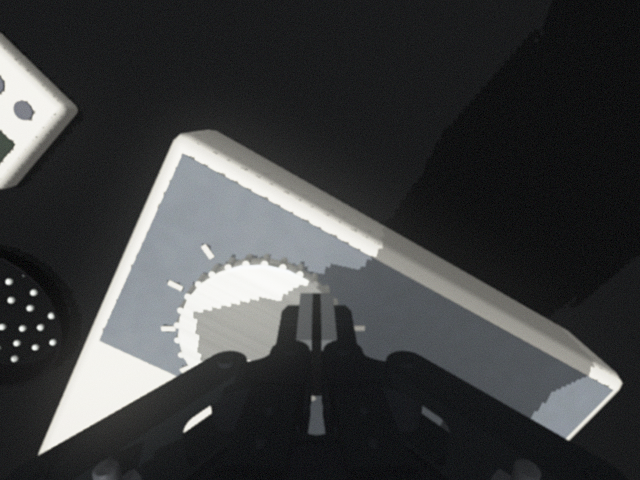

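```bash
python3 - <<'E'
from h import *
s=arm.state();c=cam('wrist',s)
for D in((503.5,-122.5),(502,-125.4),(504,-120.7)):
    P=np.array([proj(c,(D[0]+38*np.cos(a),D[1]+38*np.sin(a),72)) for a in np.linspace(0,6.28,90)]);print(D,P.min(0))
E
python3 -m crank '[{"travel":[-0.04,0,0],"twist":0},{"travel":[-0.08,0,0],"twist":0},{"travel":[-0.08,0,0],"twist":0}]'
python3 -m crank '[{"travel":[-0.02,0,0],"twist":0},{"travel":[-0.04,0,0],"twist":0},{"travel":[-0.04,0,0],"twist":0}]'
```

```text
(503.5, -122.5) [176.42805169 262.89369673]
(502, -125.4) [170.35225119 258.30340323]
(504, -120.7) [180.27310633 264.80581613]
time: 3.17
position: [482.0, -101.4, 78.8]
tool_rot: [[-0.977, -0.213, 0.0], [-0.213, 0.977, -0.0], [-0.0, -0.0, -1.0]]
ft_force: [-0.0, -0.6, 0.2]
width: 0.2
time: 3.42
position: [482.9, -101.2, 78.8]
tool_rot: [[-0.977, -0.214, -0.0], [-0.214, 0.977, 0.0], [0.0, 0.0, -1.0]]
ft_force: [0.2, -0.4, -0.4]
width: 0.4
```

```bash
for i in 1; do python3 -m crank '[{"travel":[-0.02,0,0],"twist":0},{"travel":[-0.04,0,0],"twist":0},{"travel":[-0.04,0,0],"twist":0}]'; python3 -m crank '[{"travel":[-0.02,0,0],"twist":0},{"travel":[-0.04,0,0],"twist":0},{"travel":[-0.04,0,0],"twist":0}]'; done | grep -E "pos|force"
```

```text
position: [483.5, -101.0, 78.7]
ft_force: [-3.4, -0.3, 1.9]
position: [484.3, -100.7, 78.7]
ft_force: [-4.4, -1.0, 2.7]
```

Contact came at about 3–4 N, as expected. Now the first click, rotating about the dial axis.

```bash
(python3 -m crank '[{"travel":[-0.035,0.02,0],"twist":0.33},{"travel":[-0.07,0.04,0],"twist":0.67},{"travel":[-0.11,0.055,0],"twist":1},{"travel":[-0.145,0.075,0],"twist":1.33},{"travel":[-0.18,0.09,0],"twist":1.67},{"travel":[-0.22,0.1,0],"twist":2},{"travel":[-0.22,0.1,0],"twist":2}]'; python3 -m crank '[{"travel":[-0.035,0.02,0],"twist":0.33},{"travel":[-0.035,0.02,0],"twist":0.33}]' ;python3 -m crank '[{"travel":[-0.035,0.02,0],"twist":0.33},{"travel":[-0.035,0.02,0],"twist":0.33}]' ;python3 -m crank '[{"travel":[-0.035,0.02,0],"twist":0.33},{"travel":[-0.035,0.02,0],"twist":0.33}]')| grep -E "time|pos|force"; python3 -c "
from h import *
im=save('top','pics/t2.png');cv2.imwrite('pics/t2c.png',cv2.resize(im[200:330,320:480,::-1],None,fx=4,fy=4))"
```

```text
time: 4.5
position: [490.0, -97.0, 78.8]
ft_force: [0.2, -0.1, -0.8]
time: 4.67
position: [490.9, -96.6, 78.8]
ft_force: [0.7, 0.3, 0.2]
time: 4.83
position: [491.7, -96.2, 78.8]
ft_force: [0.3, -0.1, -0.3]
time: 5.0
position: [492.5, -95.7, 78.8]
ft_force: [1.3, -0.6, -0.6]
```

View pics/t2c.png

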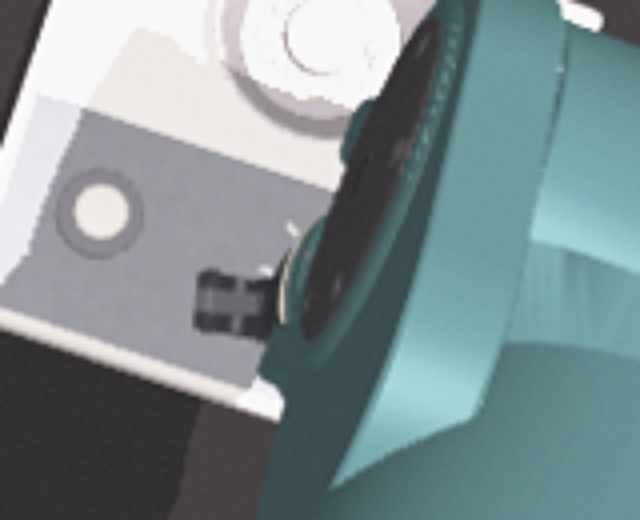

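The force dropped to zero at about 15.7° of rotation, so the first click snapped as modelled. Now click 2, to about 46–48°. The top view is blocked by the arm here.

```bash
(python3 -m crank '[{"travel":[-0.045,0.022,0],"twist":0.5},{"travel":[-0.09,0.044,0],"twist":1},{"travel":[-0.137,0.06,0],"twist":1.5},{"travel":[-0.184,0.08,0],"twist":2},{"travel":[-0.23,0.095,0],"twist":2.5},{"travel":[-0.28,0.107,0],"twist":3},{"travel":[-0.33,0.117,0],"twist":3.4},{"travel":[-0.38,0.126,0],"twist":3.8},{"travel":[-0.38,0.126,0],"twist":3.8}]'; python3 -m crank '[{"travel":[-0.035,0.02,0],"twist":0.33},{"travel":[-0.07,0.04,0],"twist":0.67},{"travel":[-0.07,0.04,0],"twist":0.67}]' ;python3 -m crank '[{"travel":[-0.035,0.02,0],"twist":0.33},{"travel":[-0.035,0.02,0],"twist":0.33}]' )> o; grep -E "time|pos|force" o
cat > ang.py <<'E'
from h import *
s=arm.state();D=np.array([503.7,-122.2]);d=s['position'][:2]-D;R=s['tool_rot']
yaw=np.degrees(np.arctan2(R[1][0],R[0][0]))
print('rot',134.2-np.degrees(np.arctan2(d[1],d[0])),'rad',np.linalg.norm(d),'yawrot',(192.4-yaw+180)%360-180,'s,r',d@np.array(R)[:2,:2])
E
python3 ang.py
```

```text
time: 5.8
position: [502.0, -93.3, 78.7]
ft_force: [-0.8, 2.2, -0.1]
time: 6.05
position: [504.1, -93.4, 78.7]
ft_force: [-0.9, -0.0, -0.2]
time: 6.22
position: [505.1, -93.6, 78.8]
ft_force: [0.2, 0.1, 0.0]
rot 47.0576901313711 rad 28.62294841846002 yawrot 46.728091252328795 s,r [14.94283946 24.41279786]
```

```bash
python3 -c "
from h import *
im=save('scene','pics/s2.png');a=cv2.resize(im[200:320,140:320,::-1],None,fx=3.6,fy=3.6,interpolation=2)
cv2.imwrite('pics/s2c.png',a)"
```

```text
(no output)
```

View pics/s2c.png

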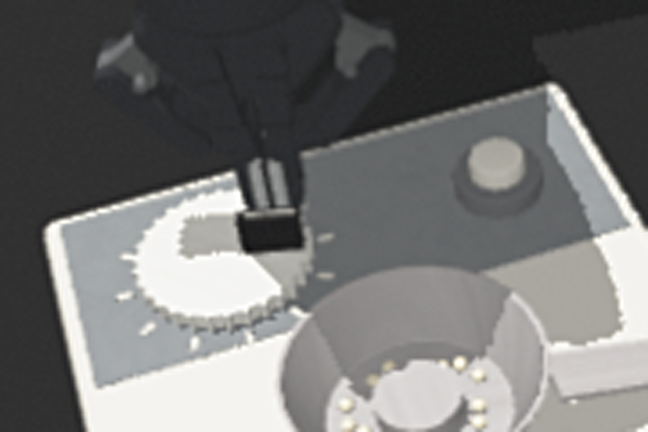

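The fin is clearly visible in the scene view: its top edge runs from about (240,212) to (300,212) and its bottom outer corner is near (303,246) in the crop. I'll compare that with predicted outlines.

Run:
```python
from h import *
c=cam('scene');D=np.array([503.7,-122.2])
for v in(0,30,45,60,90):
    a=np.radians(120-17.6-v);u=np.array([np.cos(a),np.sin(a)])
    q=lambda r,z:np.round((proj(c,(*(D+r*u),z))-[140,200])*3.6).astype(int).tolist()
    print(v,'top in/out',q(9,92),q(37,92),'bot',q(9,72),q(37,72))
print((proj(c,(*D,72))-[140,200])*3.6)
```

```text
0 top in/out [230, 201] [276, 166] bot [238, 232] [283, 197]
30 top in/out [235, 206] [297, 189] bot [243, 238] [304, 221]
45 top in/out [236, 210] [300, 204] bot [243, 242] [306, 236]
60 top in/out [235, 214] [297, 220] bot [243, 246] [303, 251]
90 top in/out [229, 221] [274, 249] bot [237, 253] [281, 281]
[223.24163813 243.98675049]
```

The fin looks like about 45–50°, so it may be sitting at the crest. I'll nudge 3° more and compare frames.

```bash
python3 -m crank '[{"travel":[-0.025,0.014,0],"twist":0.25},{"travel":[-0.05,0.028,0],"twist":0.5},{"travel":[-0.05,0.028,0],"twist":0.5},{"travel":[-0.05,0.028,0],"twist":0.5}]'|grep -E "pos|force"; python3 ang.py; python3 -c "
from h import *
old=cv2.imread('pics/s2.png');im=save('scene','pics/s3.png')[:,:,::-1]
b=[cv2.resize(i[245:285,185:235],None,fx=7.8,fy=12,interpolation=0) for i in(old,im)]
cv2.imwrite('pics/s3c.png',np.hstack(b))"
```

```text
position: [506.5, -93.7, 78.8]
ft_force: [0.3, -0.4, -0.8]
rot 49.781429865110155 rad 28.645374266561138 yawrot 49.66190435660059 s,r [15.04402553 24.37693076]
```

View pics/s3c.png

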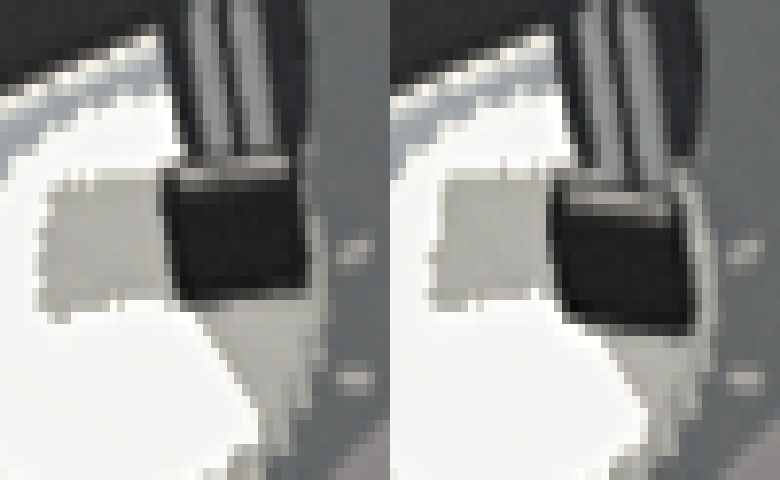

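The left picture (before) shows the fin level, at the crest (about 46°). The right one (now) shows it sloping as predicted for 60°, so click 2 is done and snaps come at about 48° in my measure. I'll make a numeric fin-angle fit and push click 3.

```bash
cat > fin.py <<'E'
from h import *
def fin(im,D=(503.7,-122.2)):
    c=cam('scene');g=cv2.cvtColor(im,cv2.COLOR_BGR2GRAY).astype(float);best=[]
    for v in np.arange(0,241,2.):
        a=np.radians(102.4-v);u=np.array([np.cos(a),np.sin(a)]);w=np.array([-u[1],u[0]])
        P=np.array([proj(c,(*(np.array(D)+r*u+k*w),z)) for r in(9,37) for k in(-4.5,4.5) for z in(73,92)],np.float32)
        m=np.zeros(g.shape,np.uint8);cv2.fillConvexPoly(m,np.round(cv2.convexHull(P)*16).astype(np.int32),255,shift=4)
        ring=cv2.dilate(m,np.ones((5,5)))-m
        best.append(((g[ring>0]).mean()-g[m>0].mean(),v))
    return sorted(best)[::-1][:4]
if __name__=='__main__':
    import sys
    if len(sys.argv)>1:
        for f in sys.argv[1:]:print(f,fin(cv2.imread(f)))
    else:
        im=np.ascontiguousarray(arm.grab_frame('scene')[:,:,::-1]);cv2.imwrite('pics/last.png',im);print(fin(im))
E
python3 fin.py pics/scene.png pics/s2.png pics/s3.png
python3 -m crank '[{"travel":[-0.045,0.024,0],"twist":0.42},{"travel":[-0.09,0.047,0],"twist":0.83},{"travel":[-0.135,0.07,0],"twist":1.25},{"travel":[-0.179,0.09,0],"twist":1.67},{"travel":[-0.228,0.106,0],"twist":2.1},{"travel":[-0.275,0.12,0],"twist":2.5},{"travel":[-0.323,0.134,0],"twist":2.92},{"travel":[-0.37,0.146,0],"twist":3.33},{"travel":[-0.42,0.154,0],"twist":3.75},{"travel":[-0.469,0.162,0],"twist":4.17},{"travel":[-0.5,0.165,0],"twist":4.4},{"travel":[-0.5,0.165,0],"twist":4.4}]' | grep -E "time|force"; python3 ang.py; python3 fin.py
```

```text
pics/scene.png [(np.float64(119.81221779548473), np.float64(6.0)), (np.float64(117.28924731182796), np.float64(4.0)), (np.float64(117.00800000000001), np.float64(8.0)), (np.float64(111.09533073929961), np.float64(2.0))]
pics/s2.png [(np.float64(86.67849856255216), np.float64(60.0)), (np.float64(86.33227299016772), np.float64(56.0)), (np.float64(85.90709913753129), np.float64(62.0)), (np.float64(85.17795497185742), np.float64(66.0))]
pics/s3.png [(np.float64(101.84690568834537), np.float64(70.0)), (np.float64(99.94090909090909), np.float64(72.0)), (np.float64(98.98030018761725), np.float64(66.0)), (np.float64(98.77928661959079), np.float64(68.0))]
time: 7.65
ft_force: [-1.0, 0.3, 0.1]
rot 76.5356286016186 rad 28.59723980511752 yawrot 76.19798296429639 s,r [14.92599268 24.39296749]
[(np.float64(98.86391694725029), np.float64(82.0)), (np.float64(96.8218820861678), np.float64(84.0)), (np.float64(96.056519252764), np.float64(80.0)), (np.float64(93.91281669150523), np.float64(86.0))]
```

The fit is biased by +6 to +10°, so 82 means the fin is at about 74°, on the crest. I'll nudge 2.5–3°.

```bash
python3 -m crank '[{"travel":[-0.025,0.014,0],"twist":0.25},{"travel":[-0.05,0.028,0],"twist":0.5},{"travel":[-0.05,0.028,0],"twist":0.5},{"travel":[-0.05,0.028,0],"twist":0.5}]'|grep -E "pos|force"; python3 ang.py; python3 fin.py
```

```text
position: [520.0, -98.8, 78.8]
ft_force: [0.6, -0.4, 0.4]
rot 79.10310880397235 rad 28.551140428700844 yawrot 79.0987561878938 s,r [15.04334545 24.26654831]
[(np.float64(106.07625598086126), np.float64(94.0)), (np.float64(104.99621212121214), np.float64(96.0)), (np.float64(101.68681289640594), np.float64(98.0)), (np.float64(98.79261603375528), np.float64(92.0))]
```

It snapped: the fit jumped 12° for a 2.5° push. Now click 4 with the same pattern.

```bash
python3 -m crank '[{"travel":[-0.045,0.024,0],"twist":0.42},{"travel":[-0.09,0.047,0],"twist":0.83},{"travel":[-0.135,0.07,0],"twist":1.25},{"travel":[-0.179,0.09,0],"twist":1.67},{"travel":[-0.228,0.106,0],"twist":2.1},{"travel":[-0.275,0.12,0],"twist":2.5},{"travel":[-0.323,0.134,0],"twist":2.92},{"travel":[-0.37,0.146,0],"twist":3.33},{"travel":[-0.42,0.154,0],"twist":3.75},{"travel":[-0.469,0.162,0],"twist":4.17},{"travel":[-0.469,0.162,0],"twist":4.17}]' | grep -E "time|force"; python3 ang.py; python3 fin.py;  python3 -m crank '[{"travel":[-0.02,0.012,0],"twist":0.25},{"travel":[-0.035,0.02,0],"twist":0.33},{"travel":[-0.035,0.02,0],"twist":0.33}]'|grep -E "pos|force"; python3 ang.py; python3 fin.py
```

```text
time: 9.0
ft_force: [-0.1, 0.7, -0.7]
rot 104.4174960123407 rad 28.640546587107078 yawrot 104.27475940336069 s,r [15.03161535 24.37891328]
[(np.float64(103.89930815258042), np.float64(108.0)), (np.float64(100.9111330461833), np.float64(106.0)), (np.float64(94.49418604651163), np.float64(110.0)), (np.float64(90.1485595279417), np.float64(104.0))]
position: [528.8, -108.8, 78.8]
ft_force: [-0.1, -0.2, 0.5]
rot 106.21478723450286 rad 28.46227174965288 yawrot 106.13290931177085 s,r [14.9637754  24.21128503]
[(np.float64(102.79091872351036), np.float64(108.0)), (np.float64(99.70833333333333), np.float64(110.0)), (np.float64(91.91122087132727), np.float64(112.0)), (np.float64(87.38702440775306), np.float64(106.0))]
```

```bash
python3 -m crank '[{"travel":[-0.018,0.01,0],"twist":0.17},{"travel":[-0.035,0.02,0],"twist":0.33},{"travel":[-0.035,0.02,0],"twist":0.33},{"travel":[-0.035,0.02,0],"twist":0.33}]'|grep -E "time|pos|force"; python3 ang.py; python3 fin.py
```

```text
time: 9.68
position: [529.3, -109.8, 78.8]
ft_force: [0.2, 0.9, 0.7]
rot 108.37604169494374 rad 28.492658977771026 yawrot 108.18111101900496 s,r [14.93189877 24.26664402]
[(np.float64(103.23022178086727), np.float64(124.0)), (np.float64(100.02547874066863), np.float64(122.0)), (np.float64(89.11429018136337), np.float64(126.0)), (np.float64(79.47820121951219), np.float64(120.0))]
```

Click 4 snapped: the fit now reads 124 and the finger is at 108. I back away, lift and move over the button.

```bash
python3 -m crank '[{"travel":[0.2,0,0],"twist":0},{"travel":[0.5,0,0],"twist":0},{"travel":[0.5,0,-0.6],"twist":0},{"travel":[0.5,0,-1.6],"twist":0},{"travel":[0.5,0,-2.5],"twist":0},{"travel":[0.8,0,-3],"twist":0},{"travel":[1.6,0,-3],"twist":0},{"travel":[2.6,0,-3],"twist":0},{"travel":[3.6,0.1,-3],"twist":0},{"travel":[4.2,0.1,-3],"twist":0},{"travel":[4.5,0.1,-3],"twist":0},{"travel":[4.5,0.1,-3],"twist":0}]'; python3 fin.py
python3 - <<'E'
from h import *
s=arm.state();c=cam('wrist',s);im=save('wrist','pics/w5.png')[:,:,::-1].copy()
for z,col in((72,(0,0,255)),):
    for a in range(0,360,10): cv2.circle(im,tuple(int(round(x)) for x in proj(c,(543+13*np.cos(np.radians(a)),1.7+13*np.sin(np.radians(a)),z))),1,col,-1)
t=np.array(s['position']);
for z in (72,):cv2.circle(im,tuple(int(round(x)) for x in proj(c,(t[0],t[1],z))),3,(255,0,255),1)
b=cv2.imread('pics/last.png')[225:295,165:265]
im[:210,:300]=cv2.resize(b,(300,210))
cv2.imwrite('pics/w5o.png',im)
E
```

```text
time: 10.73
position: [543.1, 3.5, 153.8]
tool_rot: [[0.099, 0.995, -0.0], [0.995, -0.099, 0.0], [0.0, -0.0, -1.0]]
ft_force: [-0.3, -0.4, 0.7]
width: 0.2
[(np.float64(113.43192145407335), np.float64(122.0)), (np.float64(111.53881165177093), np.float64(124.0)), (np.float64(100.01219512195121), np.float64(120.0)), (np.float64(94.06832395247028), np.float64(126.0))]
```

View pics/w5o.png

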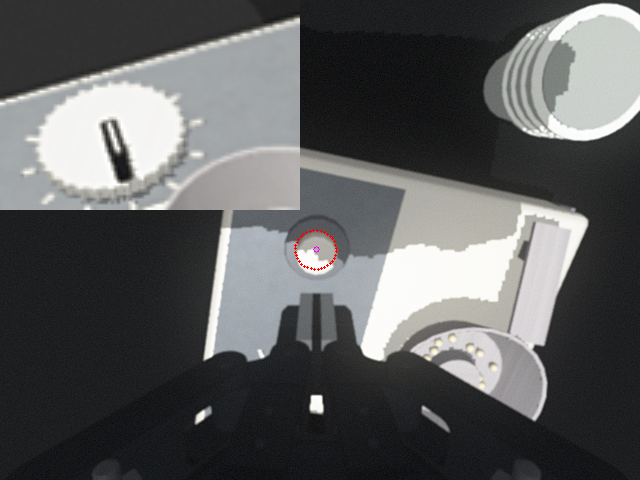

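The inset shows the fin pointing at the camera, which is the 120° position. The button cap fills the overlay circle at (316,250), with the TCP over its centre. I descend to about 80 mm and then feel for the cap.

```bash
(python3 -m crank '[{"travel":[-0.03,0,0.8],"twist":0},{"travel":[-0.05,0,1.7],"twist":0},{"travel":[-0.05,0,2.4],"twist":0},{"travel":[-0.05,0,2.8],"twist":0},{"travel":[-0.05,0,2.95],"twist":0},{"travel":[-0.05,0,2.95],"twist":0}]'; for i in 1 ; do python3 -m crank '[{"travel":[0,0,0.04],"twist":0},{"travel":[0,0,0.08],"twist":0},{"travel":[0,0,0.08],"twist":0}]'; python3 -m crank '[{"travel":[0,0,0.04],"twist":0},{"travel":[0,0,0.08],"twist":0},{"travel":[0,0,0.08],"twist":0}]';python3 -m crank '[{"travel":[0,0,0.04],"twist":0},{"travel":[0,0,0.08],"twist":0},{"travel":[0,0,0.08],"twist":0}]'; done)|grep -E "pos|force"
```

```text
position: [542.5, -0.2, 79.5]
ft_force: [-1.8, 0.6, 2.8]
position: [543.5, 0.3, 78.7]
ft_force: [-2.1, -2.6, 2.6]
position: [543.5, 0.5, 76.3]
ft_force: [-0.9, -3.3, 5.1]
position: [543.7, 0.4, 75.6]
ft_force: [-7.2, -2.4, 26.1]
```

The force passed 5 N and then met the hard stop at 26 N, so the button is fully down. I release and clear away.

```bash
python3 -m crank '[{"travel":[0,0,-0.2],"twist":0},{"travel":[0,0,-0.6],"twist":0},{"travel":[0,0,-1.4],"twist":0},{"travel":[0,0,-2.6],"twist":0},{"travel":[0,0,-4],"twist":0},{"travel":[1,-1,-5],"twist":0},{"travel":[2,-2.4,-5],"twist":0},{"travel":[3,-3.8,-5],"twist":0},{"travel":[4,-5.2,-5],"twist":0},{"travel":[5,-6.4,-5],"twist":0},{"travel":[6,-7.4,-5],"twist":0},{"travel":[7,-8,-5],"twist":0},{"travel":[7.5,-8,-5],"twist":0},{"travel":[7.5,-8,-5],"twist":0},{"travel":[7.5,-8,-5],"twist":0}]'; python3 fin.py
python3 - <<'E'
from h import *
im=save('top','pics/t9.png')[:,:,::-1];sc=cv2.imread('pics/last.png');s0=cv2.imread('pics/scene.png')
r=lambda i:cv2.resize(i,(380,290),interpolation=2)
cv2.imwrite('pics/fin.png',np.vstack([np.hstack([r(cv2.imread('pics/top.png')[155:340,275:517]),r(im[155:340,275:517])]),np.hstack([r(s0[215:300,160:300]),r(sc[215:300,160:300])])]))
E
```

```text
time: 13.33
position: [362.7, 207.9, 198.9]
tool_rot: [[0.099, 0.995, -0.0], [0.995, -0.099, 0.0], [0.0, -0.0, -1.0]]
ft_force: [-0.7, -1.0, 0.2]
width: 0.1
[(np.float64(113.91155469003571), np.float64(122.0)), (np.float64(112.02217808672624), np.float64(124.0)), (np.float64(100.34939024390243), np.float64(120.0)), (np.float64(94.36382113821139), np.float64(126.0))]
```

View pics/fin.png

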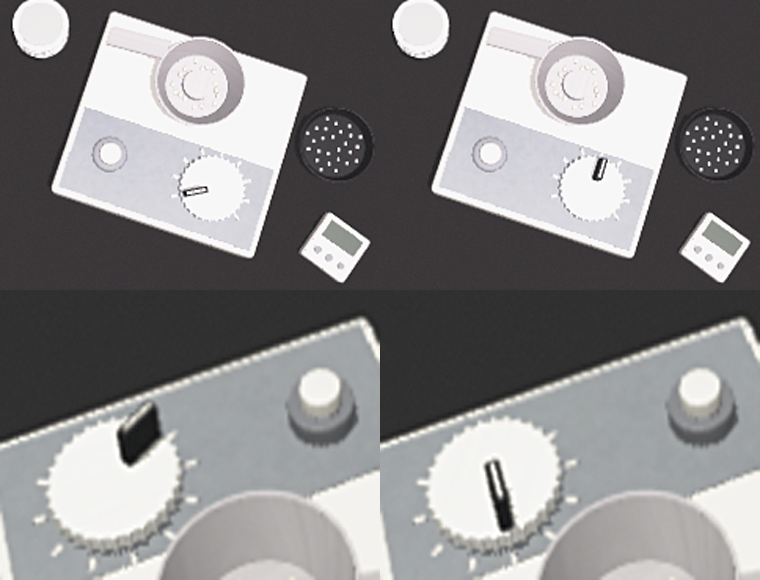

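The top views (left before, right after) show the fin now along the counter's +x at 120°. The button is up again, and the timer, cups and dish are unmoved.

```bash
python3 -c "
from bench import arm
arm.finish_job()"
```

```text
the job is handed in; nothing more can be done
```

I turned the feed dial up by four clicks, from 0° to 120°, then pressed the start button and let it come back up. The job was handed in at about 13.4 s of the 43 s limit, with the arm clear of everything.

**Dial:** I pushed the fin with the shut fingertips, without squeezing it. Clicks 2, 3 and 4 were each confirmed by camera as they snapped. Click 1 was judged only from the force falling to zero, but the later checks agree with it. In the last pictures the fin lies along the counter's +x axis. My numeric fit read 122°, and that fit tends to read a few degrees high.

**Button:** The force rose to about 5 N and then hit the hard stop at 26 N on the fingertips, so I took it as fully down. The last pictures show it up again.

**Other objects:** The timer, cups and seed dish look unmoved between the first and last top pictures.

**Problems:**
- Two early move calls were refused for a missing "twist" value, and nothing moved.
- The top camera was blocked by the arm during the pushing, so I checked from the scene camera instead.
- The wrist-camera and top-camera estimates of the dial centre differed by about 5 mm; feeling for contact with the fin settled it.

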